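# Thread two tiers down the plant stand's square post and cap it

## Robot

A 7-joint arm with a two-finger parallel gripper is mounted at the origin on the work surface. World frame = base frame: x ahead of the robot, y to its left, z up, the work surface at z = 0. Lengths are in mm, angles in degrees, forces in N, time in s.
With the tool pointing down it reaches from about 350 to 900 mm from the base axis. Payload 8.1 kg.
Tool frame: the origin (TCP) lies at the centre of the arm's flange, where the gripper is bolted on; the fingertips stand 173 mm ahead of it and the grasp point (between the pads) lies 155 mm ahead of it; z points along the fingers, y is the line along which they close (so a half turn about z gives the same grasp; the last joint's range is limited). The gripper opens to 85 mm and grips with 20 to 120 N. Pads are 22 mm wide; open, the fingers measure 114 mm over their backs; the gripper's body (76 mm by 85 mm) begins 54 mm behind the grasp point. The pads swing forward as they close: fully open they stand 13 mm farther back than shut.
Start: joints at [-71.826, 24.895, 1.432, 90.138, -0.665, 64.973, -4.303], TCP at [254.76, 570.728, 404.723] pointing down, gripper open.
Joint ranges: [-149.89, 149.89], [-25.12, 119.58], [-72.63, 75.52], [4.76, 147.25], [-75.54, 255.54], [6.69, 114.76], [-157.13, 157.13]. Speed limits (degrees/s): [127.2, 127.2, 172.46, 172.46, 180, 180, 180].

## Interface

Orientations are given as [roll, pitch, yaw] about the fixed x, y, z axes, in that order (R = Rz(yaw) Ry(pitch) Rx(roll)).
In Python, from rig import bot gives the robot as it stands.
- The arm moves only by the tool carry_out, never from a script. Its argument "moves" is a list of rows, each a list of 5 numbers: the shift along the tool's x, y, z in mm, then the turn about the tool's z in rad, then the closure, from -1 (fully open) to 1 (shut). A call has 1 to 10 rows; each row is the pose to reach, as a shift and turn from the pose commanded when the call began, along the tool's axes at that moment; what a row does not reach only later rows make up. A row lasts 1/12 s, in which the tool goes at most 41.7 mm and 7.16 degrees, less where a joint would pass 70% of its speed; a pose out of reach is approached as far as the arm can. A call with a gripper value outside its range is refused whole. The fingers move at their own pace and stop on an object; the grip force is fixed at half the most. Time passes only in rows, so rows that repeat a pose let the fingers close. It gives the time, the measured TCP pose, the force, the opening and the grip force at its end, in the units of the state.
- bot.observe(): the state, without advancing time (a new reading comes with each control period).
- bot.get_image(name): name is "scene" or "top" or "wrist"; returns a dict with "color" (420x560x3 uint8, blue, green, red), "range_z" (420x560 float32, mm along the optical axis (not along the pixel's ray), 0 where there is no reading), "fov_y" (degrees; the focal length in pixels is half the picture's height over the tangent of half this angle, whatever the lens; pixels are square), "cx", "cy" (the principal point, pixels), "dist" ([k1, k2, p1, p2, k3] as OpenCV has them; the pictures are not rectified), "R" (3x3) and "t" (3): a world point X has camera coordinates R X + t; the wrist camera has in their place "mount" (4x4, takes a point from camera to tool coordinates, whose origin is the TCP and whose axes are the flange's). Camera axes: x right, y down, z forward; pixel columns grow to the right and rows downward; lengths in mm; the calibration is good to about 2 mm. A picture is of the moment at which its call begins: read the wrist's pose just before it.
- bot.sign_off(): hands the job in; it is judged then, once.
The state is a dict: "clock": time; "joint_positions": joint angles; "joint_vel": joint speeds; "joint_efforts": joint torques, N m; "ee_pos": TCP position; "orientation": TCP orientation; "force": force on the tool from outside, world axes, zero at the start; "moment": the same for the moment, N m; "opening": finger opening in mm; "gripper_force": force on a finger pad.
Only numpy, scipy, OpenCV 4.12 (cv2) and the standard library are available. Lean on these libraries where they do the work, as an engineer would, in place of code of your own. Each camera call takes 0.05 s, during which the arm holds its last target. There are 200 camera calls.

## Task

Put the succulent stand together: thread the blue tier down the square post until it sits fully home on the foot, then the white tier fully home on top of it, both with their wide flange down, then set the terracotta cap over the white tier's hub so that it sits fully down and level. The post can be turned to any angle, so feel for where each square hole slips over it; the glaze chips, so lower the parts gently all the way, without dropping them. Leave the potted plants, jar and trowel where they are.

Things in the scene. Friction and masses are not known exactly. Their poses are not given: they have to be found in the camera images.
- stand: fixed dark steel foot, a disc 140 mm across, 20 mm high; origin: centre of its underside. From its middle rises an aluminium post 24 mm square, to 92 mm above the table, its last 2 mm slightly tapered. The post's turn about the vertical varies, has nothing to do with the foot's yaw and is not reported: feel or see it. The bore has 2 mm of play a side and goes on only within 10 deg of square.
- post_top (a point): centre of the post's flat top, 92 mm above the foot's underside, on the axis of stand. Its orientation is the foot's, not the post's.
- tier_blue: blue glazed tier, about 320 g: round flange 130 mm across, 8 mm thick, lying at the bottom; on it an octagonal hub, 52 mm across flats, up to 40 mm above the underside. A 28 mm square bore runs right through, sides parallel to body x and y; hub flats face +x and every 45 deg. Origin: centre of the underside, z up. Goes on first; home, its origin is 20 mm above the stand's.
- tier_white: white glazed tier, about 240 g: round flange 100 mm across, 8 mm thick, lying at the bottom; on it an octagonal hub, 52 mm across flats, up to 40 mm above the underside. A 28 mm square bore runs right through, sides parallel to body x and y; hub flats face +x and every 45 deg. Origin: centre of the underside, z up. Goes on second; home, its origin is 60 mm above the stand's.
- cap: terracotta cap, about 200 g: a disc 90 mm across at 12 to 18 mm height; under it a round skirt, 62 mm inside, 76 mm outside, 12 mm deep, that goes over the white hub (56 mm across corners); on top a neck and a round knob 32 mm across from 28 to 50 mm, top at 55 mm. Origin: centre of the skirt's lower edge, z up. Home, the disc rests on the hub, origin 88 mm above stand's.
- pot_green: loose terracotta pot 90 mm across, 65 mm high, with a look-only rosette of leaves; origin under its centre. A bystander, not to be disturbed.
- pot_pink: loose white pot 84 mm across, 60 mm high, with a look-only rosette of leaves; origin under its centre. A bystander, not to be disturbed.
- pot_lilac: loose blue ceramic pot 100 mm across, 70 mm high, with a look-only rosette of leaves; origin under its centre. A bystander, not to be disturbed.
- trowel: loose hand trowel, 280 mm long along its x (wooden handle to -x), 55 mm wide, 24 mm high; origin on the table under it, 120 mm from the handle end. A bystander.
- grit_jar: loose amber jar 70 mm across, 100 mm high; origin under its centre. A bystander.
There are look-alikes about, which are no part of the job. What is shaped like the tier_white but green or purple is not meant.

How it is judged:
By the outcome, as a careful person would: the job done as asked, in the order asked, and still so for the second after the job is handed in, with the robot touching nothing.
It also fails if it takes over 72 s, if anything falls off the work surface, if the arm or the gripper's body presses on something with over 40 N, if the wrist force passes 120 N, or if a joint passes its speed limit or range.

## Working session

There is one attempt and no reset: what is moved stays moved. The work goes in short steps, Python scripts to look and compute and a tool call to move; the robot and the scene stay as the last step left them, time stands still between calls to the robot, and variables do not carry over. Pictures are saved under pics/ and viewed, at most 11 in all, crops included, and the job is handed in when it is done.

Besides the shell and the picture viewer there is one more tool, called as name(argument=value, ...), one argument or row to a line, values as JSON. carry_out: Moves the arm, as the interface text tells. Its arguments: {"type":"object","properties":{"moves":{"type":"array"}},"required":["moves"]}

```bash
mkdir -p pics; ls; cat > h.py <<'E'
import numpy as np, cv2
from rig import bot
def K(im):
    h,w=im["color"].shape[:2]; f=h/2/np.tan(np.radians(im["fov_y"])/2)
    return np.array([[f,0,im["cx"]],[0,f,im["cy"]],[0,0,1.]])
def und(im,uv):
    return cv2.undistortPoints(np.array(uv,float).reshape(-1,1,2),K(im),np.array(im["dist"],float)).reshape(-1,2)
def Rt(im,st=None):
    if "R" in im: return np.array(im["R"]),np.array(im["t"])
    from scipy.spatial.transform import Rotation as Ro
    T=np.eye(4);T[:3,:3]=Ro.from_euler("xyz",st["orientation"],degrees=True).as_matrix();T[:3,3]=st["ee_pos"]
    M=np.linalg.inv(T@np.array(im["mount"])); return M[:3,:3],M[:3,3]
def plane(im,uv,z,st=None):
    R,t=Rt(im,st); n=und(im,uv); d=np.c_[n,np.ones(len(n))]@R; o=-R.T@t
    return o+d*((z-o[2])/d[:,2])[:,None]
def depthpts(im,uv,st=None):
    R,t=Rt(im,st); n=und(im,uv); uv=np.array(uv,int).reshape(-1,2); z=im["range_z"][uv[:,1],uv[:,0]]
    return (np.c_[n,np.ones(len(n))]*z[:,None]-t)@R
E
cat > a.py <<'E'
from h import *
s=bot.observe(); print(s)
for n in("scene","top","wrist"):
    im=bot.get_image(n); np.save(f"pics/{n}0.npy",im,allow_pickle=True); cv2.imwrite(f"pics/{n}0.png",im["color"])
    print(n,im["fov_y"],im["cx"],im["cy"],im["dist"],im.get("t"),im.get("mount"))
E
python3 a.py
```

```text
pics
{'clock': 0.0, 'joint_positions': array([-71.8257123 ,  24.93664553,   1.42918611,  90.19144583,
        -0.66504838,  64.97395054,  -4.30231583]), 'joint_vel': array([ 0.02579682, -0.00703624,  0.0389629 , -0.02330697, -0.08682235,
        0.07865777,  0.02605538]), 'joint_efforts': array([ 2.72753432e-04, -6.70482016e+01,  1.02526601e+00, -3.16209769e+01,
        1.56488543e-02,  1.28451348e-02,  1.26411513e-05]), 'ee_pos': array([254.6507298, 570.4954242, 403.9074833]), 'orientation': array([-1.79906550e+02,  7.40039763e-03,  1.55945073e+02]), 'force': array([ 0.4770544 , -0.04886472, -0.10574882]), 'moment': array([ 0.01782574, -0.00399389, -0.00436892]), 'gripper_force': 0.0, 'opening': 85.59785909410095}
scene 46.23762826235439 294.8263263435703 202.93272224293855 [-0.05162758  0.          0.          0.          0.        ] [-243.98426522 -236.51513902 1698.46802874] None
top 44.537668170664645 281.70071469242066 202.15974224114976 [-0.1497037  0.         0.         0.         0.       ] [   4.64179515  590.15485713 1683.39596071] None
wrist 67.17573507237046 279.8618394257577 208.85729230147157 [0.01596814 0.         0.         0.         0.        ] None [[-9.28950063e-06 -9.59232952e-01 -2.82616603e-01  7.11630478e+01]
 [ 9.99999991e-01 -4.65857406e-05  1.25247691e-04  5.77028740e-02]
 [-1.33307616e-04 -2.82616599e-01  9.59232944e-01  3.10419269e+01]
 [ 0.00000000e+00  0.00000000e+00  0.00000000e+00  1.00000000e+00]]
```

View pics/top0.png

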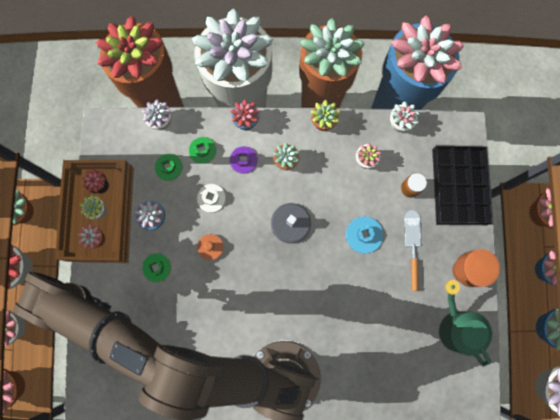

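View pics/scene0.png

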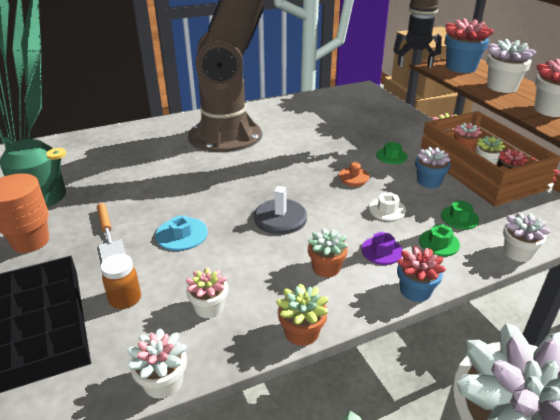

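The top view shows the stand at (291,223), blue tier at (365,234), white tier at (211,197) and cap at (210,246). The look-alikes are green (202,150), (168,167), (156,267) and purple (243,160). The white one at (211,197) is the only white tier shape. I'll confirm it with an enlarged crop while measuring.

```bash
cat > b.py <<'E'
from h import *
ims={n:np.load(f"pics/{n}0.npy",allow_pickle=True).item() for n in("top","scene")}
boxes={"blue":{"top":(340,210,390,258),"scene":(150,210,212,252)},"white":{"top":(192,180,230,215),"scene":(365,188,410,222)},
"cap":{"top":(192,228,228,262),"scene":(335,158,372,190)},"stand":{"top":(268,200,316,246),"scene":(250,182,312,234)}}
for o,bb in boxes.items():
  for n,(a,b,c,d) in bb.items():
    im=ims[n]; g=np.mgrid[b:d,a:c]; uv=np.c_[g[1].ravel(),g[0].ravel()]
    P=depthpts(im,uv); ok=im["range_z"][uv[:,1],uv[:,0]]>0
    P=P[ok&(P[:,2]>4)]
    print(o,n,"ext",P.min(0).round(),P.max(0).round(),"mid",((P.min(0)+P.max(0))/2).round(1))
    for lo,hi in((4,14),(14,25),(33,47),(47,60),(85,97)):
      q=P[(P[:,2]>lo)&(P[:,2]<hi)]
      if len(q)>8: print("   ",lo,hi,len(q),q.mean(0).round(1),((q.min(0)+q.max(0))/2).round(1),np.ptp(q,axis=0).round())
im=ims["top"]["color"]
cr=[cv2.resize(im[v-30:v+30,u-30:u+30],(390,290),interpolation=cv2.INTER_CUBIC) for u,v in((365,234),(211,197),(210,246),(291,223))]
cv2.imwrite("pics/crop1.png",np.vstack([np.hstack(cr[:2]),np.hstack(cr[2:])]))
E
python3 b.py
```

```text
blue top ext [ 409. -367.    4.] [ 575. -192.   53.] mid [ 492.2 -279.8   28.6]
    4 14 1017 [ 488.6 -277.     8.3] [ 492.2 -279.8    9. ] [166. 175.  10.]
    14 25 126 [ 485.5 -280.8   17.2] [ 487.1 -281.4   19.4] [122. 124.  11.]
    33 47 117 [ 488.2 -276.5   40.3] [ 489.1 -278.9   40. ] [49. 56. 14.]
    47 60 12 [ 476.  -277.4   49.2] [ 482.4 -273.    50.3] [38. 42.  6.]
blue scene ext [ 360. -361.    4.] [ 578. -180.   46.] mid [ 469.2 -270.5   24.8]
    4 14 1032 [ 499.  -278.3    9. ] [ 469.2 -270.5    8.9] [219. 180.  10.]
    14 25 99 [ 500.2 -277.    19.7] [ 490.7 -268.8   19.5] [ 47. 103.  11.]
    33 47 251 [ 490.  -276.1   39.9] [ 485.8 -275.4   39.3] [60. 56. 13.]
white top ext [554. 192.   4.] [677. 325.  58.] mid [615.8 258.6  31. ]
    4 14 495 [613.7 259.1   8.2] [615.8 258.6   9. ] [123. 133.  10.]
    14 25 59 [603.7 248.7  16.8] [610.1 255.4  19.5] [92. 91. 11.]
    33 47 120 [612.6 258.   40.5] [610.3 257.6  40. ] [54. 53. 12.]
    47 60 14 [596.5 255.2  49.5] [603.6 257.8  52.6] [35. 48. 11.]
white scene ext [500. 177.   4.] [676. 373.  46.] mid [587.9 275.3
[... 900 characters left out ...]
and top ext [ 449. -107.    4.] [608.  57. 101.] mid [528.6 -25.3  52.3]
    4 14 312 [532.6 -27.    8.2] [528.7 -25.3   9. ] [158. 164.  10.]
    14 25 921 [523.5 -20.8  20.1] [522.1 -26.8  19.5] [145. 145.  11.]
    85 97 49 [524.9 -21.6  91. ] [525.  -21.4  90.8] [30. 33. 12.]
stand scene ext [ 334. -117.    4.] [616. 127.  97.] mid [475.1   4.9  50.5]
    4 14 339 [506.2 -17.1   6.7] [475.1   4.9   9. ] [282. 244.  10.]
    14 25 1151 [538.4 -27.9  21.2] [528.7 -21.5  19.5] [139. 139.  11.]
    33 47 50 [533.2 -25.1  39.6] [531.3 -21.4  40.1] [22. 33. 13.]
    47 60 45 [533.6 -25.3  53.3] [533.8 -22.2  53.2] [19. 31. 12.]
    85 97 80 [528.6 -23.3  92.1] [526.9 -21.4  90.9] [33. 32. 11.]
```

View pics/crop1.png

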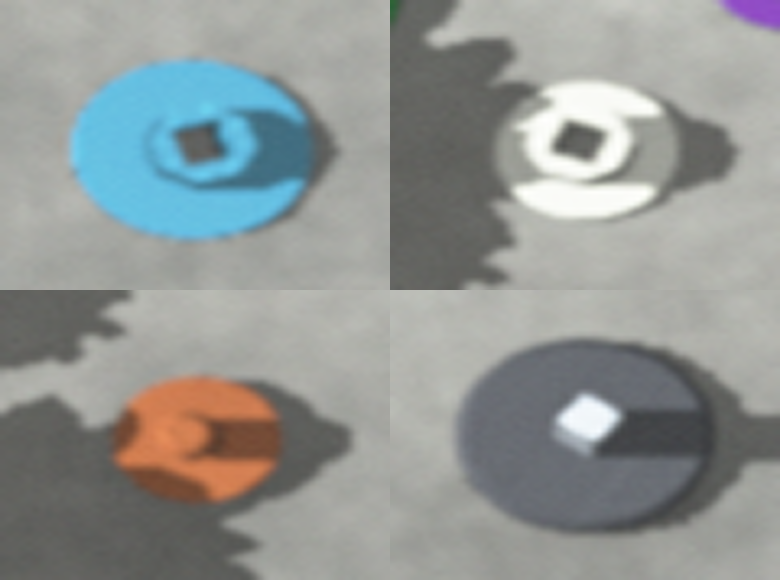

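The crop shows a blue tier, a white tier, the cap with its knob and a square post turned about 30°. The white one is the only tier of that colour, and the measured heights (40, 55 and 92 mm) match the text. First move: over the white tier and cap for a closer look.

carry_out(
  moves=[
    [-374, -162, 0, 0.68, -1],
    [-374, -162, 0, 0.68, -1],
    [-374, -162, 0, 0.68, -1],
    [-374, -162, 0, 0.68, -1],
    [-374, -162, 0, 0.68, -1],
    [-374, -162, 0, 0.68, -1],
    [-374, -162, 0, 0.68, -1],
    [-374, -162, 0, 0.68, -1],
    [-374, -162, 0, 0.68, -1],
    [-374, -162, 0, 0.68, -1],
  ],
)

```text
clock: 0.98
ee_pos: [532.1, 267.1, 404.8]
orientation: [180.0, 0.1, 116.9]
force: [-0.2, -0.1, -0.9]
opening: 85.1
gripper_force: 0.0
```

```bash
cat >> h.py <<'E'
def to(x,y,z,yaw,s=None):
    s=s or bot.observe(); p=s["ee_pos"]; from scipy.spatial.transform import Rotation as Ro
    d=Ro.from_euler("xyz",s["orientation"],degrees=True).inv().apply(np.array([x,y,z])-p)
    t=-((yaw-s["orientation"][2]+180)%360-180)
    print("to",(x,y,z,yaw),"shift",d.round(1),"turn",np.radians(t).round(4),"rows>=",max(np.linalg.norm(d)/41.7,abs(t)/7.16).round(1))
def snap(n):
    s=bot.observe(); im=bot.get_image("wrist"); np.save(f"pics/{n}.npy",[im,s],allow_pickle=True); cv2.imwrite(f"pics/{n}.png",im["color"])
    print("t",s["clock"],s["ee_pos"].round(1),s["orientation"].round(2),"F",s["force"].round(1),"open",s["opening"]); return im,s
E
python3 -c "
from h import *
im,s=snap('w1')
R,t=Rt(im,s)
for X in((612,257,40),(441,253,55)):
    print(cv2.projectPoints(np.array([X],float),cv2.Rodrigues(R)[0],t,K(im),np.array(im['dist']))[0])
to(530,-21,404,87)
"
```

```text
t 0.9833 [532.1 267.1 404.8] [1.7999e+02 7.0000e-02 1.1685e+02] F [-0.2 -0.1 -0.9] open 85.12344175246213
[[[339.18045312 224.06878119]]]
[[[191.92171785 159.58853824]]]
to (530, -21, 404, 87) shift [-250.1 -131.     2.1] turn 0.5136 rows>= 6.8
```

View pics/w1.png

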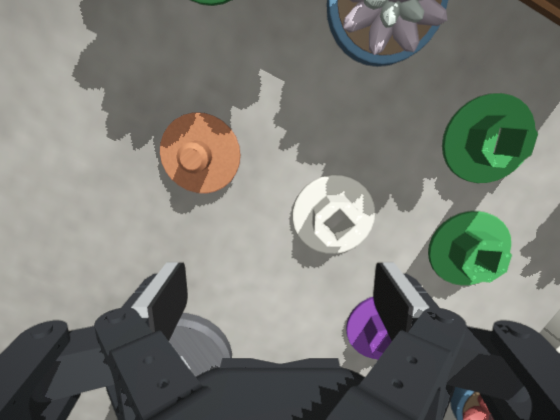

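The wrist picture shows the white tier's bore at (340,222) and the cap's knob at (193,156), both where the top-view estimates project. Next, the stand.

carry_out(
  moves=[
    [-250, -131, 2, 0.51, -1],
    [-250, -131, 2, 0.51, -1],
    [-250, -131, 2, 0.51, -1],
    [-250, -131, 2, 0.51, -1],
    [-250, -131, 2, 0.51, -1],
    [-250, -131, 2, 0.51, -1],
    [-250, -131, 2, 0.51, -1],
    [-250, -131, 2, 0.51, -1],
  ],
)

```text
clock: 1.7
ee_pos: [526.0, -19.4, 403.1]
orientation: [180.0, 0.2, 87.2]
force: [-0.6, 0.0, 0.4]
opening: 85.6
gripper_force: 0.0
```

```bash
python3 -c "
from h import *
snap('w2'); to(489,-220,404,70)
"
```

```text
t 1.7 [526.  -19.4 403.1] [1.7996e+02 1.6000e-01 8.7210e+01] F [-0.6  0.   0.4] open 85.58667910923114
to (489, -220, 404, 70) shift [-205.7  -28.    -0.9] turn 0.3031 rows>= 5.0
```

View pics/w2.png

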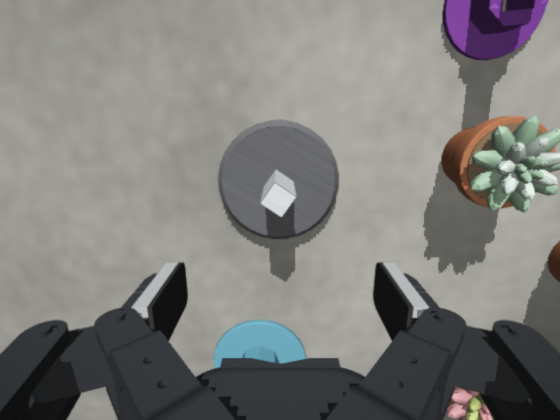

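The post's top is at (278,200) with its faces clearly turned. Next, over the blue tier.

carry_out(
  moves=[
    [-260, -48, 0, 0.45, -1],
    [-260, -48, 0, 0.45, -1],
    [-260, -48, 0, 0.45, -1],
    [-260, -48, 0, 0.45, -1],
    [-260, -48, 0, 0.45, -1],
    [-260, -48, 0, 0.45, -1],
    [-260, -48, 0, 0.45, -1],
    [-260, -48, 0, 0.45, -1],
  ],
)

```text
clock: 2.42
ee_pos: [467.5, -273.1, 402.9]
orientation: [180.0, 0.1, 61.7]
force: [-0.2, 0.7, -0.2]
opening: 85.2
gripper_force: 0.0
```

```bash
cat > c.py <<'E'
from h import *
snap('w3')
def L(n): a=np.load(f"pics/{n}.npy",allow_pickle=True); return a[0],a[1]
def rep(name,im,s,mask,z,box,big=True):
    m=np.zeros(mask.shape,np.uint8); a,b,c,d=box; m[b:d,a:c]=mask[b:d,a:c]*255
    m=cv2.morphologyEx(m,cv2.MORPH_OPEN,np.ones((3,3)))
    cs,_=cv2.findContours(m,cv2.RETR_EXTERNAL,cv2.CHAIN_APPROX_NONE); c=max(cs,key=cv2.contourArea).reshape(-1,2).astype(float)
    P=plane(im,c,z,s)[:,:2].astype(np.float32)
    r=cv2.minAreaRect(P); print(name,"z",z,"n",cv2.contourArea(c.astype(np.float32)),"rect c",np.round(r[0],1),"size",np.round(r[1],1),"ang",round(r[2]%90,1),"circ",np.round(cv2.minEnclosingCircle(P)[0],1),round(cv2.minEnclosingCircle(P)[1],1))
def height(im,s,z0,z1,box):
    a,b,c,d=box; g=np.mgrid[b:d,a:c]; uv=np.c_[g[1].ravel(),g[0].ravel()]; P=depthpts(im,uv,s); k=(P[:,2]>z0)&(P[:,2]<z1)
    M=np.zeros(im["color"].shape[:2],bool); M[uv[k,1],uv[k,0]]=1; return M,P[k]
def do(name,im,s,uvbox,ztop,tol=4):
    M,P=height(im,s,ztop-tol,ztop+tol,uvbox); print(name,"depth top",np.median(P[:,2]).round(1))
    rep(name,im,s,M,ztop,uvbox)
def hole(name,im,s,X,r=20):
    # bore: pixels near axis whose depth lies well under hub top, enclosed by hub
    R,t=Rt(im,s); u,v=cv2.projectPoints(np.array([X],float),cv2.Rodrigues(R)[0],t,K(im),np.array(im['dist']))[0].ravel()
    print(name,"proj",round(u,1),round(v,1)); w=45; box=(int(u)-w,int(v)-w,int(u)+w,int(v)+w)
    M,P=height(im,s,X[2]-5,X[2]+5,box); print(" top z",np.median(P[:,2]).round(1))
    m=(M*255).astype(np.uint8); m=cv2.morphologyEx(m,cv2.MORPH_CLOSE,np.ones((3,3)))
    cs,hi=cv2.findContours(m,cv2.RETR_CCOMP,cv2.CHAIN_APPROX_NONE)
    for c,h in zip(cs,hi[0]):
        if cv2.contourArea(c)<100: continue
        Q=plane(im,c.reshape(-1,2),X[2],s)[:,:2].astype(np.float32); q=cv2.minAreaRect(Q); mm=cv2.moments(Q.reshape(-1,1,2))
        print("  ","hole" if h[3]>=0 else "outer",cv2.contourArea(c),"rect",np.round(q[0],1),np.round(q[1],1),"ang",round(q[2]%90,1),"cent",round(mm['m10']/mm['m00'],1),round(mm['m01']/mm['m00'],1),"circ",np.round(cv2.minEnclosingCircle(Q)[0],1),round(cv2.minEnclosingCircle(Q)[1],1))
if __name__=="__main__":
    hole("white",*L("w1"),(612,257,40)); hole("cap",*L("w1"),(441,253,55)); hole("capdisc",*L("w1"),(441,253,18))
    hole("post",*L("w2"),(525,-21.5,92)); hole("foot",*L("w2"),(525,-21.5,20))
    hole("blue",*L("w3"),(489,-278,40))
    to(489,-278,300,60)
    for n,c in(("w1",(340,222)),("w2",(278,195)),("w3",None)):
        im,s=L(n)
    ims=[]
    for n,X in(("w1",(612,257,40)),("w2",(525,-21.5,92)),("w3",(489,-278,40))):
        im,s=L(n);R,t=Rt(im,s);u,v=cv2.projectPoints(np.array([X],float),cv2.Rodrigues(R)[0],t,K(im),np.array(im['dist']))[0].ravel().astype(int)
        ims.append(cv2.resize(im["color"][v-33:v+33,u-33:u+33],(264,264),interpolation=cv2.INTER_CUBIC))
    cv2.imwrite("pics/crop2.png",np.hstack(ims))
E
python3 c.py
```

```text
t 2.4167 [ 467.5 -273.1  402.9] [1.7996e+02 9.0000e-02 6.1660e+01] F [-0.2  0.7 -0.2] open 85.21027990663964
white proj 339.2 224.1
 top z 39.6
   outer 1688.0 rect [609.9 256.8] [52.4 51.8] ang 26.9 cent 609.9 256.7 circ [610.  256.9] 28.2
   hole 569.0 rect [609.7 256.9] [28.8 27.9] ang 70.1 cent 609.6 257.0 circ [609.  257.3] 18.4
cap proj 191.9 159.6
 top z 53.9
   outer 684.0 rect [439.8 254.6] [30.  29.8] ang 50.4 cent 439.8 254.7 circ [439.9 254.8] 15.4
capdisc proj 200.8 155.1
 top z 17.6
   outer 4957.5 rect [439.1 253.9] [87.8 88.3] ang 24.7 cent 439.3 254.0 circ [439.3 254. ] 44.6
   hole 940.0 rect [434.3 248.2] [41.7 35.5] ang 69.1 cent 434.6 248.0 circ [434.5 248. ] 21.1
post proj 277.9 198.9
 top z 91.5
   outer 632.0 rect [524.5 -21.3] [24.4 24. ] ang 52.7 cent 524.5 -21.4 circ [524.5 -20.9] 16.4
foot proj 278.3 182.7
 top z 19.6
   outer 7835.5 rect [524.  -22.2] [102.6 104.1] ang 87.2 cent 524.1 -22.5 circ [524.7 -21.1] 67.8
   hole 1089.0 rect [523.9 -34. ] [43.7 38.4] ang 53.3 cent 523.7 -34.1 circ [523.6 -34.1] 27.3
blue proj 298.9 179.8
 top z 39.6
   outer 1897.5 rect [ 485.9 -277.2] [51.9 51.3] ang 61.6 cent 485.4 -277.2 circ [ 485.6 -277.1] 28.0
   hole 665.5 rect [ 485.4 -277.2] [28.6 27.7] ang 17.1 cent 485.6 -277.0 circ [ 485.4 -277. ] 18.7
to (489, -278, 300, 60) shift [  3.1  21.5 102.5] turn 0.0318 rows>= 2.5
```

View pics/crop2.png

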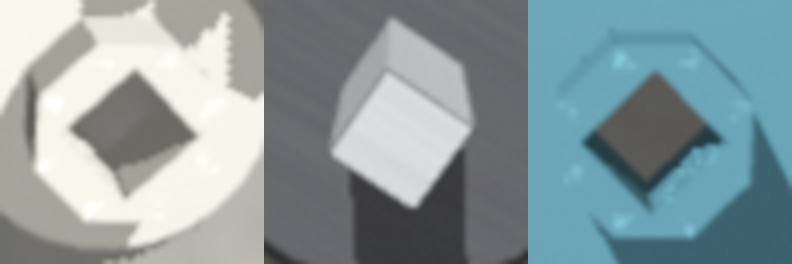

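The measurements agree with the stated sizes:

| Part | Centre (x, y) | Angle | Notes |
|---|---|---|---|
| Blue tier | (485.5, -277) | bore 17° | hub 52, top at 40 |
| White tier | (609.8, 256.8) | bore 70° | |
| Cap | (439.6, 254.4) | – | |
| Post | (524.5, -21.3) | 52.7° | top at 92 |

Next, grasp the blue tier across its hub flats at yaw 62.

carry_out(
  moves=[
    [5, 17.7, 0, -0.007, -1],
    [5, 17.7, 40, -0.007, -1],
    [5, 17.7, 80, -0.007, -1],
    [5, 17.7, 120, -0.007, -1],
    [5, 17.7, 160, -0.007, -1],
    [5, 17.7, 190, -0.007, -1],
    [5, 17.7, 205, -0.007, -1],
    [5, 17.7, 218, -0.007, -1],
    [5, 17.7, 218, -0.007, -1],
    [5, 17.7, 218, -0.007, -1],
  ],
)

```text
clock: 3.3
ee_pos: [487.5, -271.6, 184.1]
orientation: [-179.9, -0.1, 62.5]
force: [-0.4, -0.8, 0.5]
opening: 85.7
gripper_force: 0.0
```

```bash
python3 -c "
from h import *
s=bot.observe();print(s['ee_pos'],s['orientation'],s['force']); to(485.5,-277.1,184,62.1)
"
```

```text
[ 487.53134526 -271.63987393  184.14437425] [-1.79888551e+02 -5.77568711e-02  6.25207733e+01] [-0.41325648 -0.75625323  0.47903426]
to (485.5, -277.1, 184, 62.1) shift [-5.8  0.7  0.1] turn 0.0073 rows>= 0.1
```

carry_out(
  moves=[
    [-5.8, 0.7, 0, 0.007, -1],
    [-5.8, 0.7, 0, 0.007, -1],
    [-5.8, 0.7, 0, 0.007, 1],
    [-5.8, 0.7, 0, 0.007, 1],
    [-5.8, 0.7, 0, 0.007, 1],
    [-5.8, 0.7, 0, 0.007, 1],
    [-5.8, 0.7, 0, 0.007, 1],
    [-5.8, 0.7, 0, 0.007, 1],
    [-5.8, 0.7, 0, 0.007, 1],
    [-5.8, 0.7, 0, 0.007, 1],
  ],
)

```text
clock: 4.13
ee_pos: [484.9, -279.2, 185.5]
orientation: [180.0, -0.0, 62.0]
force: [-2.1, 1.6, 7.0]
opening: 50.9
gripper_force: 63.1
```

```bash
python3 -c "
from h import *
s=bot.observe();print(s['ee_pos'],s['orientation'],s['force'],s['gripper_force']); to(485.5,-277.1,184,62.1)
"
```

```text
[ 484.8569318  -279.16861712  185.47079545] [ 1.79956025e+02 -3.79498046e-02  6.19736988e+01] [-2.11286255  1.5967274   7.01062869] 63.10969549231231
to (485.5, -277.1, 184, 62.1) shift [ 2.1 -0.4  1.5] turn -0.0022 rows>= 0.1
```

carry_out(
  moves=[
    [0, 0, -20, 0, 1],
    [0, 0, -60, 0, 1],
    [0, 0, -100, 0, 1],
    [0, 0, -120, 0, 1],
    [35, -12, -120, -0.09, 1],
    [70, -24, -120, -0.18, 1],
    [110, -38, -120, -0.28, 1],
    [150, -52, -120, -0.38, 1],
    [185, -64, -120, -0.47, 1],
    [215, -75, -120, -0.55, 1],
  ],
)

```text
clock: 4.97
ee_pos: [519.2, -50.8, 304.5]
orientation: [-180.0, -0.1, 93.9]
force: [0.6, 0.1, -3.6]
opening: 51.3
gripper_force: 65.2
```

carry_out(
  moves=[
    [25, 10, 0, -0.05, 1],
    [25, 10, 0, -0.073, 1],
    [25, 10, 0, -0.073, 1],
    [25, 10, 0, -0.073, 1],
    [25, 10, 0, -0.073, 1],
  ],
)

```text
clock: 5.38
ee_pos: [527.5, -29.9, 304.6]
orientation: [-180.0, 0.0, 97.5]
force: [-0.3, -0.1, -4.2]
opening: 51.1
gripper_force: 65.2
```

```bash
cat > d.py <<'E'
from h import *
from c import height
import sys
# in-hand: hub top bore centre in world; args name, expected hub top z
im,s=snap(sys.argv[1]); zt=float(sys.argv[2]); 
M,P=height(im,s,zt-5,zt+5,(180,150,380,420))
print("median z",np.median(P[:,2]).round(1),len(P))
cv2.imwrite(f"pics/{sys.argv[1]}m.png",np.hstack([im["color"][150:420,180:380],cv2.cvtColor((M*255).astype(np.uint8),cv2.COLOR_GRAY2BGR)[150:420,180:380]]))
to(524.5,-21.3,s["ee_pos"][2],97.7)
E
python3 d.py h1 159
```

```text
t 5.3833 [527.5 -29.9 304.6] [-1.7996e+02  3.0000e-02  9.7510e+01] F [-0.3 -0.1 -4.2] open 51.11670493875995
t 5.4333 [527.6 -29.9 304.6] [-1.7997e+02  2.0000e-02  9.7500e+01] F [ 0.4  1.  -4.7] open 50.89931875583892
median z 158.8 9712
to (524.5, -21.3, np.float64(304.6322091391418), 97.7) shift [ 8.9 -2.   0. ] turn -0.0032 rows>= 0.2
```

View pics/h1.png

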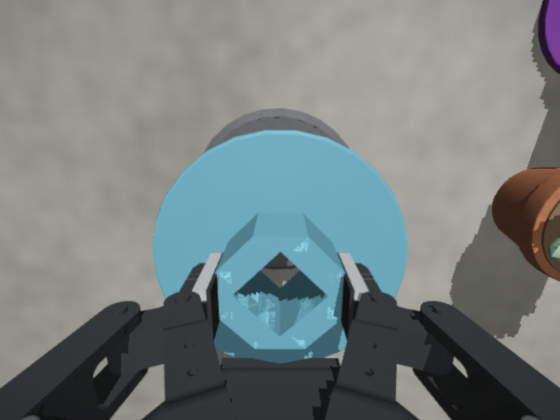

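The blue tier is held level, with its bore at about (280,278) and the flange arc clear. I'll fit the arc to get the tier's centre relative to the tool.

```bash
sed -i "s/^snap('w3')$//" c.py; cat > e.py <<'E'
from h import *
from scipy.optimize import least_squares
import sys
def inhand(n,zt,hsv,box,rad):
    a=np.load(f"pics/{n}.npy",allow_pickle=True); im,s=a[0],a[1]
    h=cv2.cvtColor(im["color"],cv2.COLOR_BGR2HSV); m=cv2.inRange(h,*map(np.array,hsv)); m[box:]=0
    c=max(cv2.findContours(m,cv2.RETR_EXTERNAL,cv2.CHAIN_APPROX_NONE)[0],key=cv2.contourArea).reshape(-1,2); c=c[c[:,1]<box-3]
    P=plane(im,c,zt,s)[:,:2]
    r=least_squares(lambda q:np.hypot(P[:,0]-q[0],P[:,1]-q[1])-q[2],[*P.mean(0),rad],loss="soft_l1",f_scale=.5)
    c=r.x; yaw=np.radians(s["orientation"][2]); d=c[:2]-s["ee_pos"][:2]
    print("centre",c.round(2),"n",len(P),"tool off",(d@[np.cos(yaw),np.sin(yaw)]).round(2),(d@[np.sin(yaw),-np.cos(yaw)]).round(2)); return c
if __name__=="__main__":
    c=inhand("h1",126.8,[(90,60,60),(110,255,255)],250,65)
    s=bot.observe(); p=s["ee_pos"]; to(p[0]+524.5-c[0],p[1]-21.3-c[1],p[2],97.7)
E
python3 e.py
```

```text
centre [527.74 -27.88  63.48] n 346 tool off 2.0 0.44
to (np.float64(524.3828236770477), np.float64(-23.255702098512643), np.float64(304.6575768104027), 97.7) shift [ 6.9 -2.3 -0. ] turn -0.0032 rows>= 0.2
```

carry_out(
  moves=[
    [6.9, -2.3, 0, -0.003, 1],
    [6.9, -2.3, 8, -0.003, 1],
    [6.9, -2.3, 16, -0.003, 1],
    [6.9, -2.3, 20, -0.003, 1],
    [6.9, -2.3, 20, -0.003, 1],
    [6.9, -2.3, 20, -0.003, 1],
    [6.9, -2.3, 20, -0.003, 1],
    [6.9, -2.3, 20, -0.003, 1],
  ],
)

```text
clock: 6.15
ee_pos: [524.9, -22.2, 284.9]
orientation: [180.0, 0.0, 97.8]
force: [-0.1, -0.0, -4.0]
opening: 51.0
gripper_force: 65.2
```

```bash
python3 -c "
from h import *
to(524.4,-23.3,304.6-26,97.7)"
```

```text
to (524.4, -23.3, 278.6, 97.7) shift [-1.1 -0.7  6.3] turn 0.0024 rows>= 0.2
```

carry_out(
  moves=[
    [-1.1, -0.7, 0, 0, 1],
    [-1.1, -0.7, 2, 0, 1],
    [-1.1, -0.7, 4, 0, 1],
    [-1.1, -0.7, 6, 0, 1],
    [-1.1, -0.7, 8, 0, 1],
    [-1.1, -0.7, 9, 0, 1],
    [-1.1, -0.7, 10, 0, 1],
    [-1.1, -0.7, 11, 0, 1],
    [-1.1, -0.7, 11, 0, 1],
  ],
)

```text
clock: 6.9
ee_pos: [524.2, -23.2, 273.5]
orientation: [-180.0, -0.0, 97.8]
force: [-0.8, 0.3, -3.9]
opening: 50.5
gripper_force: 65.2
```

The tier has passed the post top with no force, so the bore is on. Continue down.

carry_out(
  moves=[
    [0, 0, 5, 0, 1],
    [0, 0, 11, 0, 1],
    [0, 0, 18, 0, 1],
    [0, 0, 25, 0, 1],
    [0, 0, 32, 0, 1],
    [0, 0, 39, 0, 1],
    [0, 0, 46, 0, 1],
    [0, 0, 52, 0, 1],
    [0, 0, 57, 0, 1],
    [0, 0, 60, 0, 1],
  ],
)

```text
clock: 7.73
ee_pos: [524.1, -23.2, 212.9]
orientation: [-180.0, -0.0, 97.8]
force: [-0.5, -0.7, -4.3]
opening: 50.4
gripper_force: 65.2
```

carry_out(
  moves=[
    [0, 0, 1, 0, 1],
    [0, 0, 2, 0, 1],
    [0, 0, 3, 0, 1],
    [0, 0, 4, 0, 1],
    [0, 0, 5, 0, 1],
    [0, 0, 6, 0, 1],
    [0, 0, 6.5, 0, 1],
    [0, 0, 7, 0, 1],
    [0, 0, 7.5, 0, 1],
    [0, 0, 7.5, 0, 1],
  ],
)

```text
clock: 8.57
ee_pos: [524.2, -23.2, 206.1]
orientation: [-180.0, -0.0, 97.8]
force: [-0.3, -0.2, -4.1]
opening: 51.2
gripper_force: 65.2
```

carry_out(
  moves=[
    [0, 0, 0.4, 0, 1],
    [0, 0, 0.8, 0, 1],
    [0, 0, 1.2, 0, 1],
    [0, 0, 1.6, 0, 1],
    [0, 0, 1.6, 0, 1],
    [0, 0, 1.6, 0, 1],
  ],
)

```text
clock: 9.07
ee_pos: [524.2, -23.3, 205.5]
orientation: [180.0, -0.0, 97.8]
force: [-4.1, 0.9, 10.2]
opening: 51.0
gripper_force: 66.9
```

Contact at the expected height: the blue tier is home. Release and rise.

carry_out(
  moves=[
    [0, 0, -0.5, 0, 0.2],
    [0, 0, -0.5, 0, -1],
    [0, 0, -0.5, 0, -1],
    [0, 0, -0.5, 0, -1],
    [0, 0, -10, 0, -1],
    [0, 0, -45, 0, -1],
    [0, 0, -85, 0, -1],
    [0, 0, -125, 0, -1],
    [0, 0, -160, 0, -1],
    [0, 0, -160, 0, -1],
  ],
)

```text
clock: 9.9
ee_pos: [526.0, -24.1, 371.9]
orientation: [179.4, 0.0, 97.8]
force: [1.1, -0.2, 0.4]
opening: 85.5
gripper_force: 0.0
```

```bash
cat > f.py <<'E'
from h import *
from c import hole
im,s=snap("w4"); hole("post",im,s,(524.5,-21.3,92)); hole("hub",im,s,(524.5,-21.3,60))
to(609.8,256.8,370,115)
E
python3 f.py
```

```text
t 9.9 [526.  -24.1 371.9] [1.7938e+02 2.0000e-02 9.7790e+01] F [ 1.1 -0.2  0.4] open 85.48946804411247
post proj 274.0 203.2
 top z 91.5
   outer 794.5 rect [524.3 -21.5] [24.1 24.2] ang 52.1 cent 524.3 -21.5 circ [524.5 -21.5] 16.3
hub proj 274.2 193.9
 top z 59.6
   outer 1487.0 rect [524.3 -21.6] [51.7 51.6] ang 7.6 cent 523.9 -17.1 circ [524.3 -21.8] 28.1
to (609.8, 256.8, 370, 115) shift [ 2.663e+02  1.219e+02 -1.000e-01] turn -0.2996 rows>= 7.0
```

View pics/w4.png

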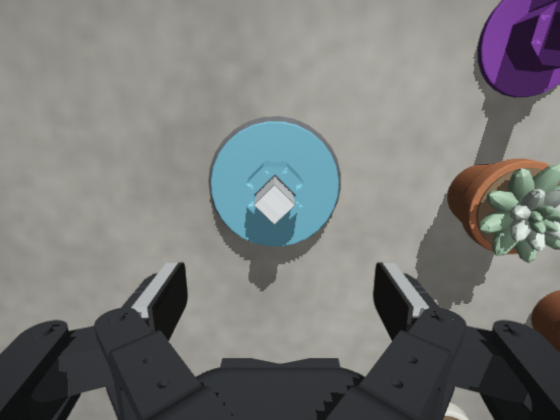

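The blue tier is home and level: hub top at 59.6, centred on the post. Next, the white tier.

carry_out(
  moves=[
    [35, 16, 0, -0.05, -1],
    [72, 33, 0, -0.09, -1],
    [109, 50, 0, -0.13, -1],
    [146, 67, 0, -0.17, -1],
    [183, 84, 0, -0.22, -1],
    [220, 101, 0, -0.27, -1],
    [250, 114, 0, -0.3, -1],
    [266, 122, 0, -0.3, -1],
    [266, 122, 0, -0.3, -1],
    [266, 122, 0, -0.3, -1],
  ],
)

```text
clock: 10.78
ee_pos: [608.4, 257.9, 363.4]
orientation: [-179.9, 0.0, 115.1]
force: [1.0, -0.2, 0.3]
opening: 85.7
gripper_force: 0.0
```

```bash
python3 -c "
from h import *
from c import hole
im,s=snap('w5'); hole('white',im,s,(609.8,256.8,40)); to(609.8,256.8,185,115)"
```

```text
t 10.7833 [608.4 257.9 363.4] [-1.7988e+02  2.0000e-02  1.1514e+02] F [ 1.  -0.2  0.3] open 85.70638404925212
white proj 280.9 195.5
 top z 39.6
   outer 2350.0 rect [610.6 256.4] [51.9 52. ] ang 25.2 cent 610.5 256.5 circ [610.5 256.5] 28.0
   hole 805.0 rect [610.6 256.8] [28.3 28.2] ang 71.3 cent 610.6 256.8 circ [610.8 256.9] 18.2
to (609.8, 256.8, 185, 115) shift [  0.2   1.8 178.7] turn 0.0002 rows>= 4.3
```

carry_out(
  moves=[
    [-2, 1.3, 30, -0.01, -1],
    [-2, 1.3, 70, -0.01, -1],
    [-2, 1.3, 110, -0.01, -1],
    [-2, 1.3, 145, -0.01, -1],
    [-2, 1.3, 165, -0.01, -1],
    [-2, 1.3, 173, -0.01, -1],
    [-2, 1.3, 177, -0.01, -1],
    [-2, 1.3, 177, -0.01, -1],
    [-2, 1.3, 177, -0.01, -1],
  ],
)

```text
clock: 11.58
ee_pos: [611.6, 255.3, 189.3]
orientation: [179.9, 0.0, 115.6]
force: [0.4, -0.1, 0.3]
opening: 85.3
gripper_force: 0.0
```

```bash
python3 -c "
from h import *
to(610.5,256.6,186,115.3)"
```

```text
to (610.5, 256.6, 186, 115.3) shift [ 1.7 -0.4  3.3] turn 0.0046 rows>= 0.1
```

carry_out(
  moves=[
    [1.7, -0.4, 3, 0.004, -1],
    [1.7, -0.4, 3, 0.004, -1],
    [1.7, -0.4, 3, 0.004, 0.5],
    [1.7, -0.4, 3, 0.004, 1],
    [1.7, -0.4, 3, 0.004, 1],
    [1.7, -0.4, 3, 0.004, 1],
    [1.7, -0.4, 3, 0.004, 1],
    [1.7, -0.4, 3, 0.004, 1],
  ],
)

```text
clock: 12.25
ee_pos: [610.0, 257.2, 185.3]
orientation: [179.9, -0.0, 115.4]
force: [-0.5, 0.2, 5.7]
opening: 50.7
gripper_force: 64.2
```

carry_out(
  moves=[
    [0, 0, -10, 0, 1],
    [0, 0, -45, 0, 1],
    [0, 0, -85, 0, 1],
    [0, 0, -125, 0, 1],
    [0, 0, -150, 0, 1],
    [0, 0, -150, 0, 1],
    [0, 0, -150, 0, 1],
    [0, 0, -150, 0, 1],
  ],
)

```text
clock: 12.92
ee_pos: [609.0, 256.9, 333.5]
orientation: [-179.9, -0.0, 115.4]
force: [-0.2, -0.1, -3.5]
opening: 51.0
gripper_force: 64.4
```

```bash
python3 -c "
from h import *
from c import height
im,s=snap('h2'); M,P=height(im,s,160,210,(220,200,340,350)); print(np.median(P[:,2]))
from e import inhand
zt=np.median(P[:,2])-32
inhand('h2',zt,[(0,0,215),(180,60,255)],250,50)
to(524.4,-22,s['ee_pos'][2],97.3)
"
```

```text
t 12.9167 [609.  256.9 333.5] [-1.7987e+02 -1.0000e-02  1.1538e+02] F [-0.2 -0.1 -3.5] open 50.96998894254604
187.23344651466215
centre [609.47 256.76  48.01] n 353 tool off -0.32 0.42
to (524.4, -22, np.float64(333.45757516904683), 97.3) shift [-2.158e+02 -1.958e+02 -1.000e-01] turn 0.3157 rows>= 7.0
```

View pics/h2.png

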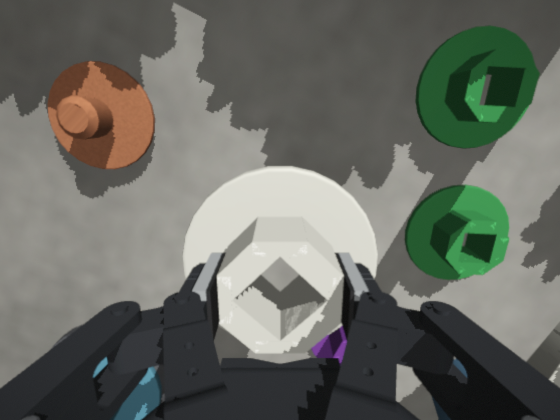

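The white tier is held level and centred, with its bore at 45° to the fingers as planned. Carry it to the post.

carry_out(
  moves=[
    [-25, -23, 0, 0.04, 1],
    [-55, -50, 0, 0.08, 1],
    [-85, -78, 0, 0.12, 1],
    [-115, -105, 0, 0.17, 1],
    [-145, -132, 0, 0.22, 1],
    [-172, -157, 0, 0.27, 1],
    [-195, -178, 0, 0.312, 1],
    [-208, -190, 0, 0.312, 1],
    [-214.7, -196.1, 0, 0.312, 1],
    [-214.7, -196.1, 0, 0.312, 1],
  ],
)

```text
clock: 13.8
ee_pos: [523.6, -22.9, 333.6]
orientation: [-179.9, 0.0, 97.3]
force: [-0.3, 0.4, -3.8]
opening: 50.9
gripper_force: 64.4
```

carry_out(
  moves=[
    [0, 0, 15, 0, 1],
    [0, 0, 30, 0, 1],
    [0, 0, 40, 0, 1],
    [0, 0, 45, 0, 1],
    [0, 0, 45, 0, 1],
    [0, 0, 45, 0, 1],
    [0, 0, 45, 0, 1],
  ],
)

```text
clock: 14.38
ee_pos: [524.9, -20.7, 290.1]
orientation: [180.0, 0.0, 97.5]
force: [-0.0, -0.1, -3.1]
opening: 50.8
gripper_force: 64.4
```

```bash
python3 -c "
from h import *
to(524.0,-21.2,270,97.4)"
```

```text
to (524.0, -21.2, 270, 97.4) shift [-0.3 -1.  20.1] turn 0.0022 rows>= 0.5
```

carry_out(
  moves=[
    [-0.4, -0.9, 4, 0.002, 1],
    [-0.4, -0.9, 8, 0.002, 1],
    [-0.4, -0.9, 10, 0.002, 1],
    [-0.4, -0.9, 12, 0.002, 1],
    [-0.4, -0.9, 14, 0.002, 1],
    [-0.4, -0.9, 16, 0.002, 1],
    [-0.4, -0.9, 17, 0.002, 1],
    [-0.4, -0.9, 18, 0.002, 1],
    [-0.4, -0.9, 18, 0.002, 1],
  ],
)

```text
clock: 15.13
ee_pos: [523.7, -21.5, 271.4]
orientation: [-180.0, -0.0, 97.4]
force: [-0.0, 1.1, -2.9]
opening: 51.0
gripper_force: 64.4
```

carry_out(
  moves=[
    [0, 0, 4, 0, 1],
    [0, 0, 8, 0, 1],
    [0, 0, 12, 0, 1],
    [0, 0, 16, 0, 1],
    [0, 0, 19, 0, 1],
    [0, 0, 21, 0, 1],
    [0, 0, 22, 0, 1],
    [0, 0, 23, 0, 1],
    [0, 0, 24, 0, 1],
    [0, 0, 24, 0, 1],
  ],
)

```text
clock: 15.97
ee_pos: [523.7, -21.5, 247.5]
orientation: [-180.0, -0.0, 97.4]
force: [0.4, 1.5, -3.4]
opening: 51.1
gripper_force: 64.4
```

carry_out(
  moves=[
    [0, 0, 0.4, 0, 1],
    [0, 0, 0.8, 0, 1],
    [0, 0, 1.2, 0, 1],
    [0, 0, 1.6, 0, 1],
    [0, 0, 1.6, 0, 1],
    [0, 0, 1.6, 0, 1],
  ],
)

```text
clock: 16.47
ee_pos: [523.7, -21.5, 246.0]
orientation: [180.0, -0.0, 97.4]
force: [-0.5, -0.7, -2.9]
opening: 51.1
gripper_force: 64.4
```

carry_out(
  moves=[
    [0, 0, 0.3, 0, 1],
    [0, 0, 0.6, 0, 1],
    [0, 0, 0.9, 0, 1],
    [0, 0, 1.2, 0, 1],
    [0, 0, 1.2, 0, 1],
  ],
)

```text
clock: 16.88
ee_pos: [523.7, -21.5, 245.2]
orientation: [180.0, -0.0, 97.4]
force: [-1.9, 0.3, 4.0]
opening: 50.8
gripper_force: 65.5
```

Contact at 245 mm, as expected for home. Release, rise and look.

carry_out(
  moves=[
    [0, 0, 0.2, 0, 0.2],
    [0, 0, 0, 0, -1],
    [0, 0, 0, 0, -1],
    [0, 0, 0, 0, -1],
    [0, 0, -10, 0, -1],
    [0, 0, -45, 0, -1],
    [0, 0, -85, 0, -1],
    [0, 0, -125, 0, -1],
    [0, 0, -135, 0, -1],
    [0, 0, -135, 0, -1],
  ],
)

```text
clock: 17.72
ee_pos: [524.7, -21.9, 384.0]
orientation: [179.6, -0.0, 97.4]
force: [-0.5, 0.1, -0.5]
opening: 85.4
gripper_force: 0.0
```

```bash
python3 -c "
from h import *
from c import hole
im,s=snap('w6'); hole('hub',im,s,(524.5,-21.3,100));hole('flange',im,s,(524.5,-21.3,68)); to(439.6,254.4,380,120)"
```

```text
t 17.7167 [524.7 -21.9 384. ] [ 1.7958e+02 -1.0000e-02  9.7370e+01] F [-0.5  0.1 -0.5] open 85.37421017711104
hub proj 276.4 204.8
 top z 99.6
   outer 3084.0 rect [524.  -22.3] [52.  52.2] ang 52.3 cent 524.0 -22.1 circ [524.1 -22.1] 28.1
   hole 1045.0 rect [524.4 -21.7] [28.6 27.8] ang 52.7 cent 524.1 -21.6 circ [524.4 -21.5] 18.6
flange proj 276.5 195.4
 top z 67.6
   outer 7413.0 rect [523.7 -22.3] [84.6 85. ] ang 7.3 cent 523.8 -22.3 circ [523.9 -21.9] 49.5
   hole 3499.5 rect [525.  -29.8] [62.5 62.1] ang 52.4 cent 524.8 -29.4 circ [525.  -29.2] 34.3
to (439.6, 254.4, 380, 120) shift [284.6 -48.2   1.7] turn -0.3945 rows>= 6.9
```

The white tier is home (hub top at 99.6). Now the cap.

carry_out(
  moves=[
    [35, -6, 0, -0.06, -1],
    [75, -13, 0, -0.12, -1],
    [115, -20, 0, -0.18, -1],
    [155, -26, 0, -0.24, -1],
    [195, -33, 0, -0.3, -1],
    [235, -40, 0, -0.36, -1],
    [265, -45, 0, -0.39, -1],
    [284.6, -48.2, 2, -0.39, -1],
    [284.6, -48.2, 2, -0.39, -1],
    [284.6, -48.2, 2, -0.39, -1],
  ],
)

```text
clock: 18.6
ee_pos: [438.4, 255.4, 376.4]
orientation: [-179.8, 0.0, 119.9]
force: [1.1, -0.5, 0.4]
opening: 85.5
gripper_force: 0.0
```

```bash
python3 -c "
from h import *
from c import hole
im,s=snap('w7'); hole('knob',im,s,(439.6,254.4,55)); hole('disc',im,s,(439.6,254.4,18)); to(439.6,254.4,194,120)"
```

```text
t 18.6 [438.4 255.4 376.4] [-1.7985e+02  2.0000e-02  1.1989e+02] F [ 1.1 -0.5  0.4] open 85.48995244248478
knob proj 280.8 195.8
 top z 53.9
   outer 732.0 rect [438.  254.7] [29.4 30.1] ang 29.9 cent 438.1 254.5 circ [438.1 254.4] 15.4
disc proj 280.8 187.3
 top z 17.6
   outer 5328.0 rect [438.2 253.9] [88.2 87.4] ang 29.9 cent 438.3 253.9 circ [438.2 253.9] 44.6
   hole 980.5 rect [441.4 248.5] [35.3 40.4] ang 29.9 cent 441.4 248.3 circ [441.4 248.5] 20.4
to (439.6, 254.4, 194, 120) shift [1.000e-01 1.000e+00 1.827e+02] turn -0.0044 rows>= 4.4
```

carry_out(
  moves=[
    [-1, -0.8, 30, 0, -1],
    [-1, -0.8, 70, 0, -1],
    [-1, -0.8, 110, 0, -1],
    [-1, -0.8, 140, 0, -1],
    [-1, -0.8, 155, 0, -1],
    [-1, -0.8, 160, 0, -1],
    [-1, -0.8, 160, 0, -1],
    [-1, -0.8, 160, 0, -1],
  ],
)

```text
clock: 19.32
ee_pos: [439.8, 252.5, 218.4]
orientation: [180.0, 0.0, 119.6]
force: [0.0, -0.3, 0.6]
opening: 85.4
gripper_force: 0.0
```

```bash
python3 -c "
from h import *
to(438.2,254.2,198,120)"
```

```text
to (438.2, 254.2, 198, 120) shift [ 2.3 -0.6 20.4] turn -0.0063 rows>= 0.5
```

carry_out(
  moves=[
    [2.3, -0.6, 7, 0, -1],
    [2.3, -0.6, 14, 0, -1],
    [2.3, -0.6, 20, 0, -1],
    [2.3, -0.6, 20, 0, -0.2],
    [2.3, -0.6, 20, 0, 0.5],
    [2.3, -0.6, 20, 0, 1],
    [2.3, -0.6, 20, 0, 1],
    [2.3, -0.6, 20, 0, 1],
    [2.3, -0.6, 20, 0, 1],
    [2.3, -0.6, 20, 0, 1],
  ],
)

```text
clock: 20.15
ee_pos: [437.6, 255.0, 198.4]
orientation: [180.0, -0.0, 119.7]
force: [-1.7, -0.3, 5.4]
opening: 29.8
gripper_force: 59.0
```

carry_out(
  moves=[
    [0, 0, -5, 0, 1],
    [0, 0, -30, 0, 1],
    [0, 0, -70, 0, 1],
    [0, 0, -110, 0, 1],
    [0, 0, -140, 0, 1],
    [0, 0, -150, 0, 1],
    [0, 0, -150, 0, 1],
    [0, 0, -150, 0, 1],
    [0, 0, -150, 0, 1],
  ],
)

```text
clock: 20.9
ee_pos: [436.7, 254.7, 346.1]
orientation: [-179.8, 0.0, 119.7]
force: [0.4, 1.5, -2.9]
opening: 30.2
gripper_force: 60.0
```

```bash
python3 -c "
from h import *
from c import height
im,s=snap('h3'); M,P=height(im,s,150,185,(200,120,360,320)); 
print(np.histogram(P[:,2],bins=range(150,186,3)), np.median(P[:,2]))
A=np.c_[P[:,:2]-P[:,:2].mean(0),np.ones(len(P))]
k=abs(P[:,2]-np.median(P[:,2]))<3; print('slope',np.linalg.lstsq(A[k],P[k,2],rcond=None)[0].round(3))
from e import inhand
inhand('h3',np.median(P[:,2]),[(3,90,50),(20,255,255)],260,45)
to(524.2,-21.7,s['ee_pos'][2],95)
"
```

```text
t 20.9 [436.7 254.7 346.1] [-1.7984e+02  2.0000e-02  1.1974e+02] F [ 0.4  1.5 -2.9] open 30.235101908596253
(array([   0,    0,    0,   26, 2914, 7813,    0,    2,   97,  247,  324]), array([150, 153, 156, 159, 162, 165, 168, 171, 174, 177, 180, 183])) 165.43628236605286
slope [-1.00000e-03 -6.00000e-03  1.65364e+02]
centre [436.46 254.93  42.58] n 286 tool off 0.36 -0.12
to (524.2, -21.7, np.float64(346.1385010442955), 95) shift [-2.833e+02 -6.120e+01  2.000e-01] turn 0.4318 rows>= 7.0
```

View pics/h3.png

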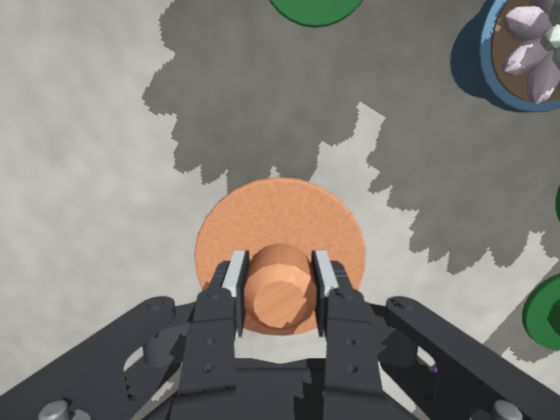

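The cap is held level and centred on the tool. Carry it over the hub.

carry_out(
  moves=[
    [-25, -5, 0, 0.05, 1],
    [-60, -13, 0, 0.1, 1],
    [-98, -21, 0, 0.16, 1],
    [-136, -29, 0, 0.22, 1],
    [-174, -38, 0, 0.28, 1],
    [-212, -46, 0, 0.34, 1],
    [-245, -53, 0, 0.39, 1],
    [-268, -58, 0, 0.43, 1],
    [-283.6, -61.4, 0, 0.43, 1],
    [-283.6, -61.4, 0, 0.43, 1],
  ],
)

```text
clock: 21.78
ee_pos: [524.9, -25.9, 346.3]
orientation: [-179.9, 0.2, 94.8]
force: [-0.2, -0.2, -3.0]
opening: 30.2
gripper_force: 59.9
```

carry_out(
  moves=[
    [0, 0, 10, 0, 1],
    [0, 0, 22, 0, 1],
    [0, 0, 32, 0, 1],
    [0, 0, 38, 0, 1],
    [0, 0, 38, 0, 1],
    [0, 0, 38, 0, 1],
    [0, 0, 38, 0, 1],
  ],
)

```text
clock: 22.37
ee_pos: [524.9, -21.5, 310.0]
orientation: [180.0, 0.0, 95.1]
force: [-0.7, 0.2, -2.6]
opening: 30.5
gripper_force: 59.9
```

```bash
python3 -c "
from h import *
to(524.1,-22.2,286.5,95)"
```

```text
to (524.1, -22.2, 286.5, 95) shift [-0.6 -0.9 23.5] turn 0.0021 rows>= 0.6
```

carry_out(
  moves=[
    [-0.6, -0.9, 4, 0, 1],
    [-0.6, -0.9, 8, 0, 1],
    [-0.6, -0.9, 10, 0, 1],
    [-0.6, -0.9, 12, 0, 1],
    [-0.6, -0.9, 14, 0, 1],
    [-0.6, -0.9, 16, 0, 1],
    [-0.6, -0.9, 17, 0, 1],
    [-0.6, -0.9, 18, 0, 1],
    [-0.6, -0.9, 18, 0, 1],
  ],
)

```text
clock: 23.12
ee_pos: [523.9, -22.4, 291.6]
orientation: [-180.0, 0.0, 95.1]
force: [-0.6, -0.1, -2.1]
opening: 30.1
gripper_force: 59.9
```

carry_out(
  moves=[
    [0, 0, 0.6, 0, 1],
    [0, 0, 1.2, 0, 1],
    [0, 0, 1.8, 0, 1],
    [0, 0, 2.4, 0, 1],
    [0, 0, 3, 0, 1],
    [0, 0, 3.4, 0, 1],
    [0, 0, 3.8, 0, 1],
    [0, 0, 4.2, 0, 1],
    [0, 0, 4.5, 0, 1],
    [0, 0, 4.5, 0, 1],
  ],
)

```text
clock: 23.95
ee_pos: [523.9, -22.4, 287.2]
orientation: [-180.0, -0.0, 95.1]
force: [-0.7, 0.5, -2.4]
opening: 29.7
gripper_force: 59.9
```

carry_out(
  moves=[
    [0, 0, 0.3, 0, 1],
    [0, 0, 0.6, 0, 1],
    [0, 0, 0.9, 0, 1],
    [0, 0, 1.2, 0, 1],
    [0, 0, 1.2, 0, 1],
  ],
)

```text
clock: 24.37
ee_pos: [524.0, -22.5, 286.4]
orientation: [180.0, -0.0, 95.1]
force: [-2.1, -0.0, 4.0]
opening: 30.0
gripper_force: 60.5
```

Contact at 286.4, as expected. Release, rise clear and check.

carry_out(
  moves=[
    [0, 0, 0.2, 0, 0.5],
    [0, 0, 0, 0, -0.2],
    [0, 0, 0, 0, -1],
    [0, 0, 0, 0, -1],
    [0, 0, -10, 0, -1],
    [0, 0, -40, 0, -1],
    [0, 0, -75, 0, -1],
    [0, 0, -110, 0, -1],
    [0, 0, -120, 0, -1],
    [0, 0, -120, 0, -1],
  ],
)

```text
clock: 25.2
ee_pos: [524.8, -22.8, 410.0]
orientation: [179.6, -0.0, 95.1]
force: [0.8, 1.0, 0.3]
opening: 85.7
gripper_force: 0.0
```

```bash
python3 -c "
from h import *
from c import hole,height
im,s=snap('w8'); hole('knob',im,s,(524.2,-22,143)); hole('disc',im,s,(524.2,-22,106))
M,P=height(im,s,100,112,(180,120,380,300)); A=np.c_[P[:,:2]-P[:,:2].mean(0),np.ones(len(P))]; print('slope',np.linalg.lstsq(A,P[:,2],rcond=None)[0].round(3))
b=bot.get_image('scene'); cv2.imwrite('pics/scene1.png',b['color'])
"
```

```text
t 25.2 [524.8 -22.8 410. ] [ 1.7962e+02 -2.0000e-02  9.5080e+01] F [0.8 1.  0.3] open 85.68096296550834
knob proj 276.1 210.5
 top z 142.0
   outer 1074.5 rect [524.2 -22.3] [29.7 30.1] ang 5.9 cent 524.3 -22.6 circ [524.4 -22.6] 15.4
disc proj 276.3 198.5
 top z 105.6
   outer 6983.0 rect [523.6 -22.8] [80.8 81.9] ang 4.9 cent 524.0 -23.2 circ [524.4 -23.5] 44.5
   hole 1438.5 rect [524.7 -30.7] [36.2 42.1] ang 4.9 cent 524.9 -31.3 circ [525. -31.] 21.4
slope [ 0.00000e+00 -1.00000e-03  1.05617e+02]
```

View pics/scene1.png

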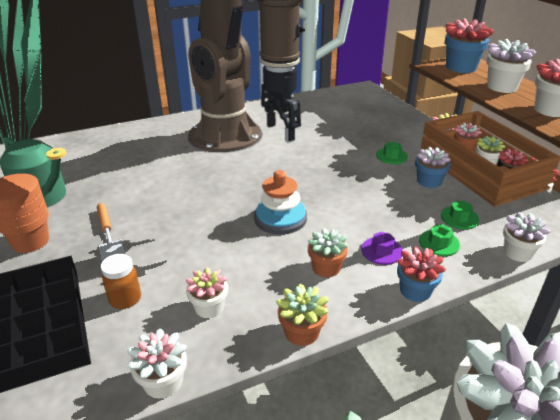

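The scene shows the finished stack at about (281,203): blue, white, then a level cap with its disc top at 105.6 against 106 nominal. The bystanders haven't moved and the arm is clear.

```bash
python3 -c "
from rig import bot
print(bot.sign_off())"
```

```text
the job is handed in; nothing more can be done
None
```

The succulent stand is assembled and handed in at about 25 s of the 72 s allowed: the blue tier is home on the foot, the white tier is home on top of it, the cap is fully down and level, and the pots, jar and trowel were left untouched.

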